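Thread the axle of a table-top biscuit roller

TASK

Take the steel axle out of its low rest by the square wooden handle and thread it through the biscuit roller: through the first wooden cheek, the loose roller drum and the second cheek. Push it gently on until its tip meets the end screw behind it, keep it pressed against the screw with a light but definite push of about 8 N for about half a second, then let go and leave it fully home; never push or knock the axle or roller harder than 15 N, and leave the cutter, shaker and bowl alone.

Things in the scene. Friction and masses are not known exactly. Their poses are not given: they have to be found in the camera images.
- frame: Fixed, unyielding wooden frame of the roller. Origin on the table; its +x is the direction in which the axle is threaded, z up. The bore axis runs along x at y = 0, 80 mm over the table. Two upright cheeks, 16 mm thick, 88 mm wide, tops 104 mm over the table: the first spans x = -93 to -77 mm, the second +77 to +93 mm. Base board 100 x 12 mm from x = -102 to +184 mm.
- bore1 (a point): Centre of the first cheek's outer hole mouth (frame x = -93 mm, 80 mm over the table), where the axle enters. A plain round hole 15 mm in diameter, not chamfered.
- bore2 (a point): Centre of the second cheek's outer hole mouth (frame x = +93 mm, 80 mm over the table), where the tip comes out. Same 15 mm hole, on the same axis.
- endblock: Fixed wooden block on the frame's base at frame x = 158 to 178 mm, 50 mm wide, top 102 mm up; origin underneath. Its end screw's rigid steel disc, 26 mm wide, faces the second cheek on the bore axis. How far it is screwed in is NOT reported: its face is anywhere from frame x = 105 to 135 mm; see it from above or feel it with the tip. It does not yield.
- drum: Loose beech roller drum, 64 mm in diameter, 140 mm long, about 0.3 kg, lying on two steel bars between the cheeks with 3 to 11 mm play to each. Origin at its centre, x along its axis. Through bore 15 mm in diameter, resting 3 mm lower than the cheek holes: the tapered tip must ride in and lift it, and its weight then drags on the axle with up to 3 N.
- axle: Loose axle, about 0.16 kg: steel rod 12 mm in diameter, 250 mm long (the last 12 mm taper to a 5 mm flat tip), with a dark wooden handle 24 x 24 mm square, 90 mm long. Origin on the axis at the shoulder where rod and handle meet; +x to the tip. It lies level in the rest, axis 34 mm over the table. When home, the shoulder stays 22 to 52 mm clear of the first cheek.
- axle_grip (a point): Middle of the axle's handle, on its axis, 45 mm behind the shoulder; take it here from above, fingers closing across the handle.
- axle_tip (a point): End of the axle's tip, on its axis, 250 mm ahead of the shoulder.
- rest: Fixed white plastic rest, 200 x 50 mm, 45 mm high, with two open-topped notches that carry the rod 30 and 180 mm ahead of the shoulder; the handle overhangs freely. Origin on the table under the axle's shoulder, x along the rod. The axle lifts straight up out of it.
- cutter: Bystander: loose star-shaped steel biscuit cutter, 68 mm across, 25 mm high. Origin at its centre underneath.
- shaker: Bystander: white flour shaker with blue cap, 84 mm in diameter, 170 mm high. Origin at its centre underneath.
- bowl: Bystander: white bowl, 110 mm across, 55 mm high. Origin at its centre underneath.

How it is judged:
On the way, in this order (a step that is already met when the one before it is completed fails the run):
1. the axle is lifted clear of its rest, tip and handle (height (world z) of each of axle_tip, axle_grip above 0.055 m), for 0.1 s.
2. the tip has passed through the first cheek into the drum's bore (x of axle_tip in the frame of frame above -0.05 m and y of axle_tip in the frame of frame between -0.006 and 0.006 m and z of axle_tip in the frame of frame between 0.074 and 0.086 m and angle between the x axis of axle and the x axis of frame, either way round below 0.06 rad), for 0.1 s.
3. the tip has passed through the drum and the second cheek (x of axle_tip in the frame of frame above 0.097 m and y of axle_tip in the frame of frame between -0.006 and 0.006 m and z of axle_tip in the frame of frame between 0.074 and 0.086 m and angle between the x axis of axle and the x axis of frame, either way round below 0.06 rad), for 0.1 s.
4. the tip is pressed against the end screw with more than 2 N for 0.3 s (contact force between axle and endblock above 2 N), for 0.3 s.
At the end, for the whole second after the job is handed in: The axle lies at rest, released, through both cheeks and the drum, within 0.04 rad of the bore axis, its tip within 6 mm of that axis and at the end screw (102 to 138 mm along the frame's x); the drum is between the cheeks on the axle (x of axle_tip in the frame of frame between 0.102 and 0.138 m and y of axle_tip in the frame of frame between -0.006 and 0.006 m and z of axle_tip in the frame of frame between 0.074 and 0.086 m and angle between the x axis of axle and the x axis of frame, either way round below 0.04 rad and x of drum in the frame of frame between -0.012 and 0.012 m and y of drum in the frame of frame between -0.006 and 0.006 m and z of drum in the frame of frame between 0.07 and 0.088 m and linear speed of axle below 0.02 m/s and linear speed of drum below 0.05 m/s); the robot touches nothing.
It fails at once if the axle pushes on the frame, its bores or its end screw with more than 15 N (contact force between axle and frame above 15 N).
It fails at once if the axle pushes on the drum with more than 15 N (contact force between axle and drum above 15 N).
It fails at once if the robot pushes on the frame or the drum with more than 15 N (contact force between any of the arm, the fingers and frame above 15 N or contact force between any of the arm, the fingers and drum above 15 N).
It fails at once if a bystander is moved more than 30 mm (distance of any of cutter, shaker, bowl from where it was at the start of the episode above 0.03 m).
It also fails if it takes over 61 s, if anything falls off the work surface, if the arm or the gripper's body presses on something with over 40 N, if the wrist force passes 120 N, or if a joint passes its speed limit or range.

ROBOT

A 6-joint arm with a two-finger parallel gripper is mounted at the origin on the work surface. World frame = base frame: x ahead of the robot, y to its left, z up, the work surface at z = 0. Lengths are in m, angles in rad, forces in N, time in s.
With the tool pointing down it reaches from about 0.325 to 0.9 m from the base axis. Payload 6.1 kg.
Tool frame: the origin (TCP) lies midway between the tips of the shut fingers; the grasp point (between the pads) lies 19 mm behind it; z points along the fingers, y is the line along which they close (so a half turn about z gives the same grasp; the last joint's range is limited). The gripper opens to 85 mm and grips with 20 to 120 N. Pads are 22 mm wide; open, the fingers measure 114 mm over their backs; the gripper's body (76 mm by 85 mm) begins 54 mm behind the grasp point. The pads swing forward as they close: fully open they stand 13 mm farther back than shut.
Start: joints at [1.145, 0.22, 1.526, -0, 1.395, -0.126], TCP at [0.185, 0.597, 0.231] pointing down, gripper open.
Joint ranges: [-2.98, 2.98], [-0.91, 2.08], [0.09, 2.57], [-1.24, 4.39], [0.2, 2.65], [-2.68, 2.68]. Speed limits (rad/s): [2.57, 2.57, 3.01, 3.14, 3.14, 3.14].

INTERFACE

Orientations are given as [roll, pitch, yaw] about the fixed x, y, z axes, in that order (R = Rz(yaw) Ry(pitch) Rx(roll)).
In Python, from plant import movep, move_l, set_joints, gripper_to, hold, inverse_kinematics, observe, get_image, get_calibration, Unreachable, job_done gives the robot as it stands. Calls block until the motion is done:
- movep(position, orientation): joint-space move of the TCP to a pose.
- move_l(position, feed=0.15, rotation=None, max_force=None): straight line of the TCP; rotation=None keeps the orientation; feed is the mean speed in m/s. With max_force (N) it stops when the force on the tool has changed by that much, and returns True; else False.
- set_joints(angles): joint-space move.
- gripper_to(opening, f_grip=None): finger opening in m; f_grip is the grip in N (None keeps the last); returns when the fingers have stopped.
- hold(seconds).
- inverse_kinematics(position, orientation): joint angles nearest the present ones, or None.
- observe(): the state.
- get_image(name): name is "side" or "top"; returns (picture, depth): 384x512x3 uint8, red, green, blue; 384x512 float32, m along the optical axis (not along the pixel's ray), 0 where there is no reading.
- get_calibration(name): a dict with "intrinsics" (3x3 intrinsics, pixels), "world_from_camera" (4x4, takes a point from camera to world coordinates). Camera axes: x right, y down, z forward; pixel columns grow to the right and rows downward; lengths in m; the calibration is good to about 2 mm. A picture is of the moment at which its call begins. get_calibration takes no time and is no camera call.
A pose or a line that the arm cannot do raises Unreachable and nothing moves.
- job_done(): hands the job in; it is judged then, once.
The state is a dict: "time_s": time; "q": joint angles; "joint_velocities": joint speeds; "joint_torque": joint torques, N m; "eef_pos": TCP position; "tcp_rot": TCP orientation; "ft_force": force on the tool from outside, world axes, zero at the start; "torque": the same for the moment, N m; "opening": finger opening in m; "grasp_force": force on a finger pad.
Only numpy, scipy, OpenCV 4.12 (cv2) and the standard library are available. Lean on these libraries where they do the work, as an engineer would, in place of code of your own. Each camera call takes 0.05 s, during which the arm holds its last target. There are 200 camera calls.

## Working session

There is one attempt and no reset: what is moved stays moved. The work goes in short steps, each a Python script; the robot and the scene stay as the last script left them, time stands still between calls to the robot, and variables do not carry over. Pictures are saved under pics/ and viewed, at most 10 in all, crops included, and the job is handed in when it is done.

```bash
ls; mkdir -p pics; python3 - <<'E'
from plant import *
import cv2,numpy as np
for n in("top","side"):
    im,d=get_image(n); cv2.imwrite(f"pics/{n}0.png",im[:,:,::-1]); np.save(f"{n}0.npy",d)
    c=get_calibration(n); print(n,c["intrinsics"],np.round(c["world_from_camera"],4))
o=observe(); print(o)
E
```

```text
pics
top [[379.3370246    0.         254.06632145]
 [  0.         379.3370246  193.86837472]
 [  0.           0.           1.        ]] [[ 0.006  -0.9706  0.2404  0.2603]
 [-1.     -0.0054  0.0035  0.0147]
 [-0.0021 -0.2404 -0.9707  1.1169]
 [ 0.      0.      0.      1.    ]]
side [[350.90900673   0.         252.61867824]
 [  0.         350.90900673 190.89538799]
 [  0.           0.           1.        ]] [[ 0.885  -0.2785  0.3732  0.0556]
 [-0.4657 -0.5366  0.7038 -0.8302]
 [ 0.0042 -0.7966 -0.6045  0.8087]
 [ 0.      0.      0.      1.    ]]
{'time_s': 0.1, 'q': array([ 1.14489554e+00,  2.21137981e-01,  1.52753282e+00,  7.56474068e-07,
        1.39469928e+00, -1.26095319e-01]), 'joint_velocities': array([ 1.69804549e-03, -2.77993117e-03, -1.77615895e-03, -6.79245921e-05,
        5.07119402e-04, -2.11511365e-05]), 'joint_torque': array([ 1.29917153e-03, -4.98248684e+01, -3.90549195e+01, -2.75964721e-04,
        5.66878414e-03, -3.90171112e-05]), 'eef_pos': array([0.18435151, 0.59660725, 0.23029527]), 'tcp_rot': array([-3.13982943e+00, -2.24270086e-04,  2.84178685e+00]), 'ft_force': array([0.6219141 , 0.47039759, 0.47253582]), 'torque': array([-0.03093035,  0.05004827,  0.03675859]), 'grasp_force': 0.0, 'opening': 0.08547894489082604}
```

View pics/top0.png

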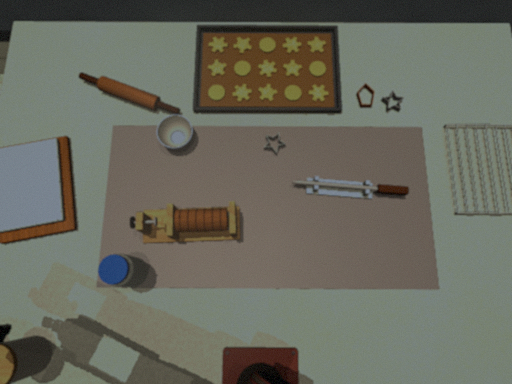

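View pics/side0.png

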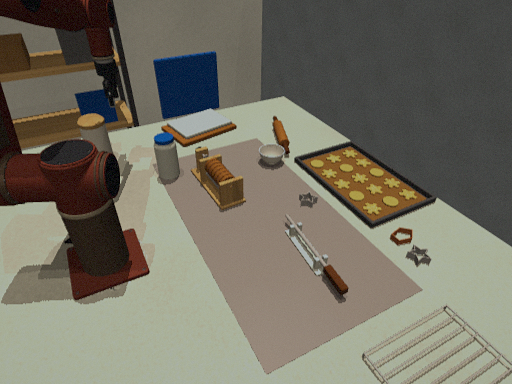

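The top view shows the roller at about (190,222), with its +x to the left, and the axle in its rest at about (350,187), tip at (296,183). The bowl, shaker and cutter are at (175,135), (115,268) and (274,144). Next I'll enlarge the roller and axle.

```bash
python3 - <<'E'
import cv2,numpy as np
im=cv2.imread("pics/top0.png")
f=lambda a:cv2.convertScaleAbs(cv2.resize(a,None,fx=6,fy=6,interpolation=cv2.INTER_CUBIC),alpha=1.6)
a=f(im[196:250,122:250]); b=f(im[170:206,288:416])
for m,(x0,y0) in((a,(122,196)),(b,(288,170))):
    for i in range(0,m.shape[1],60): cv2.putText(m,str(x0+i//6),(i,8),0,.35,(0,255,255),1); cv2.line(m,(i,8),(i,14),(0,255,255),1)
    for i in range(0,m.shape[0],60): cv2.putText(m,str(y0+i//6),(0,i+4),0,.35,(0,255,0),1)
cv2.imwrite("pics/c1.png",np.vstack([a,b]))
d=np.load("top0.npy")
np.set_printoptions(linewidth=220)
print(np.round(d[204:244:3,130:244:6]*1000).astype(int))
print(np.round(d[176:202:2,292:412:6]*1000).astype(int))
E
```

```text
[[1146 1143 1145 1147 1140 1145 1149 1038 1143 1143 1143 1144 1141 1146 1144 1142 1139 1035 1144]
 [1143 1142 1146 1140 1144 1139 1142 1032 1140 1142 1140 1135 1130 1135 1131 1127 1049 1036 1130]
 [1139 1137 1139 1128 1126 1130 1127 1033 1039 1041 1034 1038 1041 1036 1038 1034 1034 1034 1129]
 [1133 1033 1033 1125 1127 1125 1130 1030 1030 1028 1026 1028 1031 1029 1030 1029 1028 1033 1123]
 [1134 1037 1034 1081 1125 1122 1123 1031 1024 1029 1024 1023 1024 1027 1024 1025 1024 1028 1122]
 [1035 1026 1028 1081 1040 1118 1120 1028 1021 1024 1026 1019 1026 1024 1025 1021 1024 1028 1119]
 [1035 1026 1028 1046 1038 1119 1119 1026 1022 1024 1022 1024 1026 1026 1024 1026 1023 1028 1119]
 [1036 1025 1023 1081 1115 1113 1114 1023 1023 1025 1026 1023 1025 1027 1025 1026 1027 1023 1115]
 [1125 1024 1020 1083 1110 1112 1116 1021 1030 1027 1031 1032 1033 1033 1034 1036 1038 1019 1116]
 [1123 1125 1059 1076 1111 1113 1112 1019 1036 1043 1046 1114 1109 1113 1108 1112 1113 1022 1112]
 [1119 1126 1123 1107 1109 1113    0 1019 1094 1109 1109 1107 1111 1107 1112 1112 1107 1051 1112]
 [1121 1119 1118 1108 
[... 912 characters left out ...]
 1109 1148 1149 1145 1145 1147 1144 1120 1116 1115 1113 1110 1105 1106 1106 1108]
 [1155 1156 1151 1147 1125 1145 1146 1146 1140 1143 1143 1143 1126 1149 1157 1110 1103 1110 1106 1106]
 [1155 1150 1151 1143 1145 1142 1144 1145 1142 1143 1146 1145 1120 1144 1153 1120 1106 1103 1103 1105]
 [1150 1150 1147 1153 1149 1146 1143 1140 1144 1139 1142 1141 1123 1143 1152 1152    0 1150 1121 1113]
 [1146 1147 1150 1147 1150 1150 1148 1149 1150 1142 1144 1143 1143 1138 1149 1147 1148 1148 1149 1151]
 [1146 1148 1142 1148 1147 1149 1144 1146 1151 1146 1144 1149 1146 1146 1145 1146 1152 1150 1148 1150]
 [1145 1143 1146 1145 1144 1149 1145 1144 1142 1150 1143 1146 1148 1150 1142 1145 1143 1142 1142 1146]]
```

View pics/c1.png

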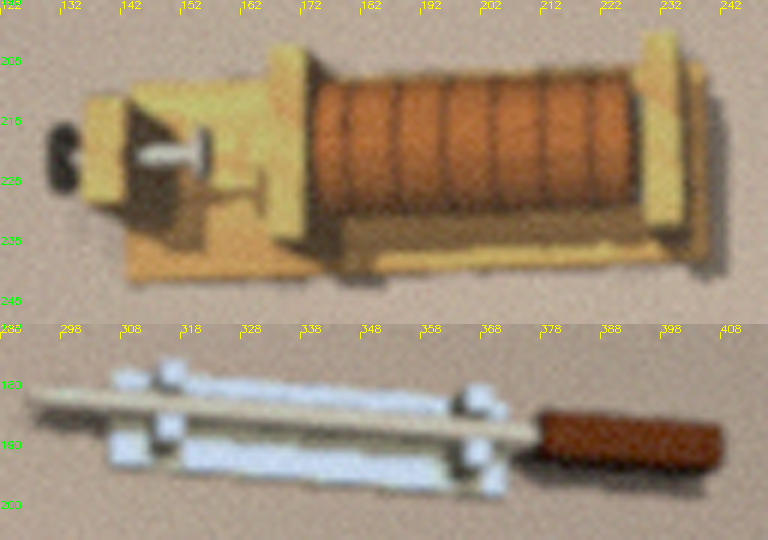

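The enlarged crop shows the cheek tops at px 166.7–173.5 (second) and 229–236 (first). The screw disc face is at (156.5,221.5). The rod tip is at about (292.7,181.8) and the shoulder at (378,188.8). I'll turn these into metric positions now.

```bash
cat > h.py <<'E'
from plant import *
import cv2,numpy as np
np.set_printoptions(precision=4,suppress=True,linewidth=160)
def onplane(name,uv,z):
    c=get_calibration(name);K=c["intrinsics"];T=c["world_from_camera"]
    uv=np.atleast_2d(uv).astype(float)
    r=np.c_[uv,np.ones(len(uv))]@np.linalg.inv(K).T@T[:3,:3].T
    return T[:3,3]+r*((z-T[2,3])/r[:,2])[:,None]
def cloud(name,d):
    c=get_calibration(name);K=c["intrinsics"];T=c["world_from_camera"]
    v,u=np.mgrid[:d.shape[0],:d.shape[1]]
    r=np.stack([u,v,np.ones_like(u)],-1)@np.linalg.inv(K).T
    return (r*d[...,None])@T[:3,:3].T+T[:3,3]
E
python3 - <<'E'
from h import *
im=cv2.imread("pics/top0.png").astype(float);d=np.load("top0.npy");P=cloud("top",d)
b,g,r=im[...,0],im[...,1],im[...,2]
v,u=np.mgrid[:384,:512]
def box(u0,u1,v0,v1): return (u>=u0)&(u<=u1)&(v>=v0)&(v<=v1)
C=[]
for n,u0,u1 in(("c2",163,177),("c1",225,240)):
    m=box(u0,u1,198,242)&(P[...,2]>.088)&(g/(r+1)>.75)
    q=onplane("top",np.c_[u[m],v[m]],.104);C.append(q.mean(0))
    rc=cv2.minAreaRect(q[:,:2].astype(np.float32)*1000);print(n,m.sum(),q.mean(0),rc,np.median(P[m][:,2]))
c2,c1=C;a=c2-c1;print("axis",a,np.linalg.norm(a),"yaw",np.arctan2(a[1],a[0]),"mid",(c1+c2)/2)
m=box(120,250,196,245)&(P[...,2]>.085)&(g/(r+1)<.7);q=P[m];print("drum",m.sum(),q.mean(0))
ax=a/np.linalg.norm(a);mid=(c1+c2)/2
for z in(.08,.088): print("screw face x",(onplane("top",[156.6-.3,221.5],z)-mid)@ax)
m=box(374,412,180,206)&(P[...,2]>.036)&(r>1.6*g)
q=onplane("top",np.c_[u[m],v[m]],.046);l=cv2.fitLine(q[:,:2].astype(np.float32),2,0,.01,.01).ravel()
print("handle",m.sum(),q.mean(0),np.ptp(q,0),np.arctan2(l[1],l[0]),np.median(P[m][:,2]))
t,s=onplane("top",[[292.4,181.5],[377.7,188.5]],.034);w=t-s
print("tip",t,"shoulder",s,np.linalg.norm(w),"yaw",np.arctan2(w[1],w[0]),"grip",s-.045*w/np.linalg.norm(w))
for n,p in(("bowl",(175,133)),("shaker",(115,268)),("cutter",(274,144))): print(n,onplane("top",p,.03))
for z in (0,): 
    m=box(240,280,240,280);print("table z",P[m][:,2].mean())
E
```

```text
c2 233 [0.4394 0.2457 0.104 ] ((430.880615234375, 249.2378387451172), (107.99386596679688, 24.602602005004883), 3.288477659225464) 0.10357916098080322
c1 205 [0.4468 0.0768 0.104 ] ((446.65618896484375, 78.69473266601562), (89.01001739501953, 28.227081298828125), 4.1662726402282715) 0.10321092483456074
axis [-0.0074  0.1689 -0.    ] 0.16904451991024386 yaw 1.614478549866591 mid [0.4431 0.1613 0.104 ]
drum 1058 [0.4393 0.1621 0.1081]
screw face x [0.1274]
screw face x [0.1254]
handle 199 [ 0.5419 -0.3851  0.046 ] [0.0239 0.085  0.    ] 1.487852 0.044641168042075074
tip [ 0.5669 -0.0948  0.034 ] shoulder [ 0.5468 -0.3459  0.034 ] 0.2519344334660278 yaw 1.491031404758699 grip [ 0.5433 -0.3908  0.034 ]
bowl [[0.721  0.2629 0.03  ]]
shaker [[0.3122 0.4092 0.03  ]]
cutter [[ 0.6866 -0.0413  0.03  ]]
table z 0.00562057889115731
```

```bash
python3 - <<'E'
from h import *
q0=observe()["q"]
for y in(1.49,1.49-np.pi):
    print(y,inverse_kinematics([.543,-.39,.12],[np.pi,0,y]),inverse_kinematics([.455,-.25,.063],[np.pi,0,y+.12]),inverse_kinematics([.448,0,.063],[np.pi,0,y+.12]))
q=inverse_kinematics([.543,-.39,.12],[np.pi,0,1.49]); p=inverse_kinematics([.543,-.39,.12],[np.pi,0,1.49-np.pi])
yaw=1.49 if p is None or (q is not None and abs(q-q0).max()<abs(p-q0).max()) else 1.49-np.pi
print("yaw",yaw)
# go round via a high point so the arm clears the shaker
gripper_to(.055,60)
movep([.40,.10,.30],[np.pi,0,yaw]); print(observe()["time_s"])
movep([.543,-.39,.12],[np.pi,0,yaw]); print(observe()["time_s"],observe()["eef_pos"])
im,d=get_image("top"); cv2.imwrite("pics/top1.png",im[:,:,::-1])
E
```

```text
1.49 [-0.7407  0.4148  1.4996  0.      1.2271 -0.6599] [-0.6544  0.1609  1.9363  0.      1.0444 -0.6936] [-0.1764 -0.0056  2.1148 -0.      1.0325 -0.2156]
-1.6515926535897931 [-0.7407  0.4148  1.4996 -0.      1.2271  2.4817] [-0.6544  0.1609  1.9363 -0.      1.0444  2.448 ] None
yaw 1.49
2.475
4.425 [ 0.5439 -0.3891  0.121 ]
```

```bash
python3 - <<'E'
from h import *
move_l([.5427,-.390,.016],feed=.1,max_force=12)
print(observe()["eef_pos"],observe()["time_s"])
gripper_to(.0,60)
o=observe();print(o["opening"],o["grasp_force"],o["eef_pos"],o["tcp_rot"],o["time_s"],o["ft_force"])
move_l([.5427,-.390,.10],feed=.07,max_force=15); hold(.2)
o=observe();print(o["opening"],o["grasp_force"],o["eef_pos"],o["tcp_rot"],o["time_s"],o["ft_force"],o["torque"])
movep([.461,-.265,.110],[np.pi,0,1.61]); hold(.4)
o=observe();print(o["eef_pos"],o["tcp_rot"],o["time_s"],o["ft_force"])
im,d=get_image("top"); cv2.imwrite("pics/top2.png",im[:,:,::-1]);np.save("top2.npy",d)
im2,d2=get_image("side"); cv2.imwrite("pics/side2.png",im2[:,:,::-1]);np.save("side2.npy",d2)
f=lambda a,k:cv2.convertScaleAbs(cv2.resize(a,None,fx=k,fy=k,interpolation=cv2.INTER_CUBIC),alpha=1.6)
def ticks(m,x0,y0,k):
    for i in range(0,m.shape[1],10*k): cv2.putText(m,str(x0+i//k),(i,8),0,.35,(0,255,255),1)
    for i in range(0,m.shape[0],10*k): cv2.putText(m,str(y0+i//k),(0,i+4),0,.35,(0,255,0),1)
    return m
a=ticks(f(im[192:256,225:385,::-1],5),225,192,5)
b=ticks(f(im2[150:214,190:350,::-1],5),190,150,5)
cv2.imwrite("pics/c2.png",np.vstack([a,b][:1])); cv2.imwrite("pics/c2s.png",f(im2[130:280,180:380,::-1],4))
E
```

```text
[ 0.5433 -0.3906  0.017 ] 5.6667
0.02302194669946151 61.34706974029541 [ 0.543  -0.3903  0.0167] [3.1408 0.0007 1.49  ] 6.05 [-1.1854  0.8652  2.9599]
0.02286251102665591 60.778491497039795 [ 0.5425 -0.3898  0.0995] [-3.1409 -0.0005  1.49  ] 7.6 [ 0.0549 -0.2694 -1.94  ] [-0.2039  0.041   0.0231]
[ 0.4611 -0.2654  0.1098] [-3.1414 -0.0002  1.6095] 8.65 [-0.2596  0.9326 -2.2539]
```

View pics/c2.png

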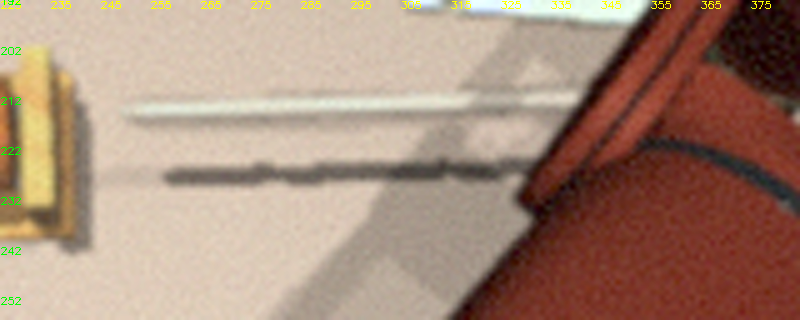

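View pics/c2s.png

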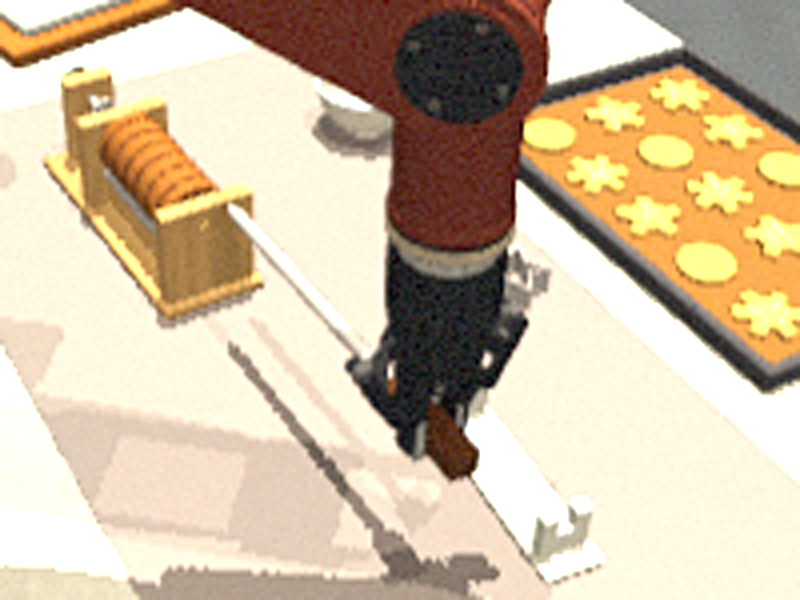

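The axle is held level. In the top crop the rod runs from (250,214) at the tip to (340,211.5). In the side view the tip is at about (237.2,182.5) and the rest is empty. Next I'll measure the rod against the bore axis more precisely.

```bash
python3 - <<'E'
from h import *
from scipy.optimize import least_squares
im=cv2.imread("pics/top0.png").astype(float)
im2=cv2.imread("pics/top2.png").astype(float)
# drum cylinder fit using both depth pictures
Q=[]
for n,I in(("top0",im),("top2",im2)):
    d=np.load(n+".npy");P=cloud("top",d);v,u=np.mgrid[:384,:512]
    m=(u>175)&(u<226)&(v>200)&(v<234)&(P[...,2]>.075)&(P[...,2]<.12)&(I[...,1]/(I[...,2]+1)<.75)
    Q.append(P[m])
Q=np.vstack(Q)
def res(p):
    x0,t,z0=p;lat=(Q[:,0]-x0+np.tan(t)*(Q[:,1]-.16))*np.cos(t)
    return np.hypot(lat,Q[:,2]-z0)-.032
s=least_squares(res,[.443,.04,.077],loss="soft_l1",f_scale=.003);print("drum x@y=.16, yaw-pi/2, z",s.x,len(Q),np.std(res(s.x)))
# cheek far top edge (z=.104): subpixel gradient per column
g=cv2.GaussianBlur((im+im2)[...,:2].sum(-1)*-1+2*(im+im2)[...,2]*.0,(0,0),.8)
def edge(u,v0,v1):
    c=(im+im2)[v0:v1,u,0]; # blue: mat pale vs yellow wood
    k=np.abs(np.gradient(c));return v0+(k*np.arange(len(c))).sum()/k.sum(),c
sat=(im+im2)[...,2]-(im+im2)[...,0]
for n,us in(("c2",range(168,173)),("c1",range(230,235))):
    out=[]
    for u in us:
        c=cv2.GaussianBlur(sat[195:214,u:u+1],(1,3),.5).ravel();k=np.clip(np.gradient(c[:14]),0,None);i=k.argmax();j=slice(max(i-2,0),i+3)
        vv=195+(k[j]*np.arange(14)[j]).sum()/k[j].sum();out.append([u,vv])
    p=onplane("top",out,.104);print(n,np.round(np.array(out)[:,1],2),"far edge -> centre x",p[:,0].mean()-.044,"y",p[:,1].mean())
# rod
b=im2.sum(-1);pts=[]
for u in range(252,312):
    c=b[207:220,u]-np.median(np.r_[b[201:208,u],b[219:222,u]]);c=np.clip(c-25,0,None);pts.append([u,207+(c*np.arange(13)).sum()/max(c.sum(),1)])
pts=np.array(pts);pl=np.polyfit(pts[:,0],pts[:,1],1);pl=np.polyfit(*(pts[abs(np.polyval(pl,pts[:,0])-pts[:,1])<.7].T),1);print("rod px row@250,310",np.polyval(pl,[250,310]))
r=onplane("top",np.c_[[250,310,370],np.polyval(pl,[250,310,370])],.127);w=r[0]-r[1];print("rod",r,"yaw-pi/2",np.arctan2(w[1],w[0])-np.pi/2)
# tip by triangulation
def ray(n,uv):
    c=get_calibration(n);T=c["world_from_camera"];return T[:3,3],T[:3,:3]@np.linalg.inv(c["intrinsics"])@np.r_[uv,1]
(o1,d1),(o2,d2)=ray("top",[249.6,214.0]),ray("side",[237.0,182.2])
k=np.linalg.lstsq(np.c_[d1,-d2],o2-o1,rcond=None)[0];print("tip",o1+k[0]*d1,o2+k[1]*d2)
E
```

```text
drum x@y=.16, yaw-pi/2, z [0.4449 0.0474 0.0765] 2176 0.0015856604648428034
c2 [203.24 203.26 203.21 203.15 203.17] far edge -> centre x 0.43960179759583634 y 0.2481584568526285
c1 [201.02 200.98 200.97 200.88 200.86] far edge -> centre x 0.44689709143772416 y 0.07865985352675388
rod px row@250,310 [213.2919 211.7398]
rod [[ 0.4523  0.0287  0.127 ]
 [ 0.4574 -0.1306  0.127 ]
 [ 0.4625 -0.2902  0.127 ]] yaw-pi/2 0.03194518681653413
tip [0.4504 0.0298 0.1269] [0.4525 0.0291 0.1273]
```

```bash
cat >> h.py <<'E'
def rod(im,u0,u1,z,v0,v1,vis=None):
    """rod silhouette midline: saturation (mat is pinkish, rod is grey-white)"""
    b=im[...,::-1].astype(float).sum(-1)
    pts=[]
    for u in range(u0,u1):
        c=b[v0:v1,u]-np.median(b[v0-6:v0,u]);c=np.clip(c-25,0,None);pts.append([u,v0+(c*np.arange(v1-v0)).sum()/max(c.sum(),1)])
    return np.array(pts)
L=.295
def tcp_for(tip,t,z):  # robot-frame tip (x,y), yaw-pi/2 = t
    return [tip[0]+L*np.sin(t),tip[1]-L*np.cos(t),z-.0173],[np.pi,0,np.pi/2+t]
E
python3 - <<'E'
from h import *
p,r=tcp_for([.4467,.05],.0467,.080)
move_l([p[0],p[1]-.01,.10],rotation=r,feed=.08)
move_l(p,feed=.08); hold(.4)
o=observe();print(o["eef_pos"],p,o["tcp_rot"],o["time_s"],o["ft_force"],o["torque"])
ims=[get_image("top")[0] for _ in range(6)]
im=np.mean(ims,0); cv2.imwrite("pics/top3.png",im[:,:,::-1]);np.save("avg3.npy",im)
ss=np.mean([get_image("side")[0] for _ in range(4)],0)
k=8;a=cv2.convertScaleAbs(cv2.resize(im[198:242,224:322,::-1],None,fx=k,fy=k,interpolation=cv2.INTER_CUBIC),alpha=1.6)
for i in range(0,a.shape[1],80): cv2.putText(a,str(224+i//k),(i,8),0,.35,(0,0,255),1)
for i in range(0,a.shape[0],80): cv2.putText(a,str(198+i//k),(0,i+4),0,.35,(0,0,255),1)
b=cv2.convertScaleAbs(cv2.resize(ss[165:195,205:303,::-1],None,fx=k,fy=k,interpolation=cv2.INTER_CUBIC),alpha=1.6)
cv2.imwrite("pics/c3.png",np.vstack([a,b])[:600])
for u in(256,275,295): print(u,im.sum(-1)[206:226,u].astype(int))
E
```

```text
[ 0.4606 -0.2449  0.063 ] [np.float64(0.4604714930408317), np.float64(-0.2446783771833731), 0.0627] [3.1411 0.0004 1.6174] 10.1167 [-0.5576 -0.0331 -1.7789] [-0.1956  0.0281 -0.025 ]
256 [370 370 372 370 367 373 370 374 366 347 371 414 386 309 304 351 375 369 292 213]
275 [367 367 369 367 367 370 371 361 335 358 405 399 334 296 339 373 365 289 210 189]
295 [363 365 366 362 364 365 359 362 363 391 410 366 284 292 346 358 293 213 180 203][ WARN:0@9.168] global loadsave.cpp:1063 imwrite_ Unsupported depth image for selected encoder is fallbacked to CV_8U.
```

View pics/c3.png

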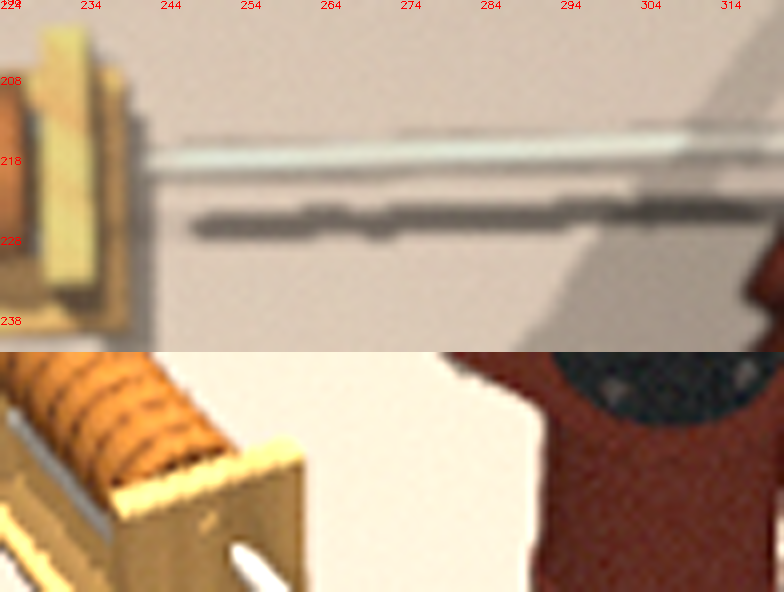

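```bash
python3 - <<'E'
from h import *
im=np.load("avg3.npy");g=im.sum(-1);pts=[]
# silhouette: |deviation| from mat level, upper and lower half-crossings
for u in range(246,300):
    c=g[:,u];r=np.median(c[203:210]);v=np.arange(208,226)
    dev=np.abs(c[208:224]-r)>12
    i=np.where(dev)[0]; 
    pts.append([u,208+i[0],g[208:224,u].argmax()+208])
sat=im.max(-1)/(im.min(-1)+1)
for u in(250,256,265,275,285,295): print(u,np.round(sat[211:224,u],2))
r=onplane("top",[[244,218],[256,217.6],[275,216.9],[295,216.2]],.08);print(r)
y=r[:,1];print("bore cheeks",.4434-.044*(y-.16),"drum",.4449-.0474*(y-.16))
def proj(n,p):
    c=get_calibration(n);q=np.linalg.inv(c["world_from_camera"])@np.r_[p,1];q=c["intrinsics"]@q[:3];return q[:2]/q[2]
print("side bore1 pred",proj("side",[.4475,.068,.08]),"cheek top corners",proj("side",[.4475-.044,.068,.104]),proj("side",[.4475+.044,.07,.104]),"tip pred",proj("side",[.4467,.05,.08]))
E
```

```text
250 [1.19 1.19 1.2  1.19 1.2  1.13 1.07 1.07 1.13 1.18 1.2  1.21 1.19]
256 [1.2  1.2  1.21 1.19 1.19 1.12 1.06 1.07 1.13 1.19 1.2  1.19 1.19]
265 [1.19 1.19 1.21 1.19 1.14 1.11 1.09 1.1  1.14 1.19 1.2  1.2  1.21]
275 [1.2  1.2  1.21 1.2  1.14 1.08 1.1  1.12 1.17 1.2  1.19 1.2  1.2 ]
285 [1.19 1.2  1.19 1.18 1.13 1.06 1.07 1.13 1.18 1.19 1.2  1.19 1.17]
295 [1.18 1.19 1.18 1.13 1.1  1.08 1.1  1.14 1.18 1.2  1.2  1.2  1.18]
[[ 0.448   0.0459  0.08  ]
 [ 0.4494  0.0127  0.08  ]
 [ 0.4516 -0.04    0.08  ]
 [ 0.4539 -0.0955  0.08  ]]
bore cheeks [0.4484 0.4499 0.4522 0.4546] drum [0.4503 0.4519 0.4544 0.457 ]
side bore1 pred [231.1532 187.8265] cheek top corners [219.1222 185.7193] [242.153 178.519] tip pred [233.1554 190.6687]
```

```bash
cat >> h.py <<'E'
def ft(n=5):
    F=[];T=[]
    for _ in range(n): o=observe();F.append(o["ft_force"]);T.append(o["torque"]);hold(.01)
    return np.mean(F,0),np.mean(T,0),o
def adv(s,t=.045,dx=0,dz=0,feed=.03,mf=6):
    p=np.array(observe()["eef_pos"])+[-s*np.sin(t)+dx,s*np.cos(t),dz]
    return p,move_l(p,feed=feed,max_force=mf)
E
python3 - <<'E'
from h import *
f0,t0,o=ft();print(f0,t0,o["eef_pos"]);np.save("f0.npy",np.r_[f0,t0])
p0=np.array([.4605,-.2447,.0627])
for s in(.022,.034,.046):
    hit=move_l(p0+[-s*np.sin(.045),s*np.cos(.045),0],feed=.03,max_force=5)
    f,t,o=ft();print(s,hit,f-f0,t-t0,o["eef_pos"],o["time_s"])
    if hit: break
E
```

```text
[-0.2133  0.2813 -1.912 ] [-0.2026 -0.0321 -0.0052] [ 0.4605 -0.2447  0.0627]
0.022 False [-0.1564  0.0788 -0.0775] [ 0.0089  0.0324 -0.0025] [ 0.4596 -0.2229  0.0628] 11.575
0.034 False [ 0.1833 -0.3897 -0.0419] [ 0.0052  0.0228 -0.0129] [ 0.459  -0.2107  0.0628] 12.1667
0.046 False [ 0.1605 -0.2678 -0.0547] [0.0071 0.0167 0.019 ] [ 0.4585 -0.1987  0.0628] 12.7583
```

```bash
cat >> h.py <<'E'
def steps(ss,mf=7,feed=.03,p0=np.array([.4605,-.2447,.0627]),t=.045):
    b=np.load("f0.npy")
    for s in ss:
        hit=move_l(p0+[-s*np.sin(t),s*np.cos(t),0],feed=feed,max_force=mf)
        f,tq,o=ft();print(s,hit,f-b[:3],tq-b[3:],o["eef_pos"],round(o["time_s"],2))
        if hit: break
E
python3 - <<'E'
from h import *
steps([.056,.066,.076,.09,.105,.12])
E
```

```text
0.056 False [ 0.995   0.106  -0.6037] [-0.0763 -0.0026 -0.0332] [ 0.458  -0.1886  0.0627] 13.28
0.066 False [ 0.7683 -0.0452 -0.2386] [-0.0489 -0.0322 -0.0605] [ 0.4575 -0.1785  0.0627] 13.81
0.076 False [ 0.6944  0.4896 -0.4718] [-0.0541 -0.0375 -0.0845] [ 0.457  -0.1685  0.0627] 14.33
0.09 False [ 0.4041  0.6639 -0.6595] [-0.0324 -0.0578 -0.118 ] [ 0.4564 -0.1545  0.0627] 14.99
0.105 False [ 0.9124  1.0958 -1.0087] [ 0.0157 -0.087  -0.1269] [ 0.4557 -0.1394  0.0626] 15.68
0.12 False [ 1.4107  1.4086 -0.8849] [ 0.0371 -0.0896 -0.1595] [ 0.455  -0.1244  0.0626] 16.38
```

```bash
python3 - <<'E'
from h import *
steps([.135,.15,.165,.178],p0=np.array([.461,-.2447,.0627]))
E
```

```text
0.135 False [-0.0443  0.8345 -0.8223] [-0.1238 -0.0171 -0.0152] [ 0.4548 -0.1096  0.0626] 17.07
0.15 False [ 0.3747  0.786  -1.2619] [-0.1343  0.0092 -0.0373] [ 0.4542 -0.0946  0.0626] 17.76
0.165 False [ 0.5862  0.7223 -1.1983] [-0.1037 -0.0205 -0.0264] [ 0.4535 -0.0796  0.0626] 18.45
0.178 False [ 0.3391  0.3658 -1.5356] [-0.102  -0.0179 -0.0432] [ 0.4529 -0.0666  0.0626] 19.07
```

```bash
python3 - <<'E'
from h import *
steps([.186,.194,.202,.21,.217],mf=6,feed=.02,p0=np.array([.461,-.2447,.0627]))
E
```

```text
0.186 False [ 0.5247  0.5929 -1.4001] [-0.0905 -0.053  -0.0717] [ 0.4526 -0.0586  0.0626] 19.67
0.194 False [ 0.7602  1.0446 -1.5071] [-0.1188 -0.0559 -0.0665] [ 0.4522 -0.0506  0.0626] 20.26
0.202 False [ 0.7565  0.8203 -1.3417] [-0.0173 -0.0493 -0.0814] [ 0.4519 -0.0426  0.0627] 20.85
0.21 False [ 0.7277  0.6979 -1.9395] [ 0.0254 -0.0408 -0.0762] [ 0.4515 -0.0345  0.0626] 21.44
0.217 False [ 0.9731 -1.7415 -1.9317] [-0.3802 -0.0724 -0.1029] [ 0.4512 -0.0278  0.0627] 21.98
```

```bash
python3 - <<'E'
from h import *
steps([.221,.225,.23,.235,.24,.245],mf=4,feed=.01,p0=np.array([.461,-.2447,.0627]))
im=np.mean([get_image("top")[0] for _ in range(3)],0)
a=cv2.convertScaleAbs(cv2.resize(im[194:248,120:250,::-1],None,fx=6,fy=6,interpolation=cv2.INTER_CUBIC),alpha=1.6)
cv2.imwrite("pics/c4.png",a)
E
```

```text
0.221 False [ 0.9655 -2.1906 -2.139 ] [-0.4778 -0.0914 -0.1036] [ 0.451  -0.0238  0.0627] 22.57
0.225 False [ 0.9211 -1.4154 -2.0313] [-0.4189 -0.0903 -0.095 ] [ 0.4508 -0.0197  0.0627] 23.17
0.23 False [ 0.7653 -2.0183 -2.1945] [-0.4477 -0.0812 -0.1316] [ 0.4506 -0.0148  0.0627] 23.86
0.235 False [ 1.043  -1.9917 -1.7286] [-0.4336 -0.0962 -0.1155] [ 0.4504 -0.0097  0.0627] 24.55
0.24 True [ 1.9134 -1.2211  1.3786] [-0.1477 -0.2538 -0.2174] [ 0.45   -0.0082  0.0622] 24.93
```

View pics/c4.png

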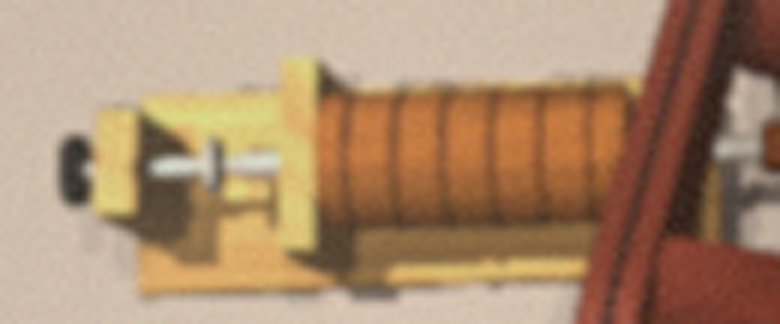

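The picture shows the rod out of the second cheek (about x 280 in the crop), with its tip at the screw disc (about 220,160). The drum is seated on the axle. Next I'll ramp up the push.

```bash
python3 - <<'E'
from h import *
b=np.load("f0.npy")
x0=.461;s=.2355
f,t,o=ft();print("start",f-b[:3],o["eef_pos"])
n=0
for i in range(24):
    move_l([x0-s*np.sin(.045),-.2447+s*np.cos(.045),.0627],feed=.01,max_force=9)
    f,t,o=ft(3);F=f-b[:3];print(round(s,4),F,t-b[3:],o["eef_pos"],round(o["time_s"],2))
    if np.linalg.norm(F)>12: break
    if F[1]<-8.2:
        for _ in range(4): hold(.15);f,t,o=ft(2);print("hold",f-b[:3])
        break
    s+=.0004
E
```

```text
start [1.5815 0.4411 2.7163] [ 0.45   -0.0082  0.0621]
0.2355 [ 1.566   1.8399 -0.1386] [ 0.3312 -0.169  -0.1317] [ 0.45   -0.0092  0.0623] 25.48
0.2359 [ 1.4215 -1.0187 -0.8181] [-0.0086 -0.0807 -0.0876] [ 0.45   -0.0092  0.0624] 25.75
0.2363 [ 0.2978 -1.4486 -1.1624] [-0.276  -0.0034 -0.0666] [ 0.4502 -0.0089  0.0626] 26.02
0.2367 [ 0.066  -1.8656 -0.8165] [-0.2713 -0.0279 -0.0294] [ 0.4503 -0.0083  0.0627] 26.3
0.2371 [ 0.1173 -4.0562 -0.6965] [-0.6592  0.0115 -0.0359] [ 0.4504 -0.0081  0.0628] 26.57
0.2375 [ 0.7634 -5.9711 -1.2476] [-0.9682 -0.0135  0.0079] [ 0.4505 -0.0081  0.0628] 26.85
0.2379 [ 0.6016 -8.1111 -1.3351] [-1.2031 -0.0244  0.0301] [ 0.4506 -0.008   0.0629] 27.12
0.2383 [ 0.7787 -9.8622 -1.4112] [-1.4122 -0.0317  0.0644] [ 0.4507 -0.008   0.063 ] 27.4
hold [-0.1687 -9.6011 -1.4586]
hold [ 0.537  -9.5356 -1.3819]
hold [ 0.5466 -9.8024 -0.717 ]
hold [ 0.4362 -9.593  -1.2018]
```

```bash
python3 - <<'E'
from h import *
b=np.load("f0.npy")
s=.2372
move_l([.461-s*np.sin(.045),-.2447+s*np.cos(.045),.0627],feed=.01)
f,t,o=ft();print(f-b[:3],o["eef_pos"])
gripper_to(.06); hold(.3)
o=observe();print(o["opening"],o["eef_pos"],o["ft_force"])
p=o["eef_pos"]; print(move_l([p[0],p[1],.16],feed=.08,max_force=8))
move_l([p[0]+.03,p[1]-.2,.22],feed=.2); hold(.5)
o=observe();print(o["time_s"],o["eef_pos"])
im=np.mean([get_image("top")[0] for _ in range(3)],0);ss=np.mean([get_image("side")[0] for _ in range(3)],0)
a=cv2.convertScaleAbs(cv2.resize(im[196:246,122:282,::-1],None,fx=5,fy=5,interpolation=cv2.INTER_CUBIC),alpha=1.6)
c=cv2.convertScaleAbs(cv2.resize(ss[145:213,185:345,::-1],None,fx=5,fy=5,interpolation=cv2.INTER_CUBIC),alpha=1.4)
cv2.imwrite("pics/c5.png",np.vstack([a,c]))
E
```

```text
[ 0.4255 -5.777  -1.4494] [ 0.4504 -0.0081  0.0628]
0.06020212968797894 [ 0.4503 -0.0077  0.0627] [ 0.2082 -0.0655 -0.4567]
False
32.1917 [ 0.4804 -0.2075  0.22  ]
```

View pics/c5.png

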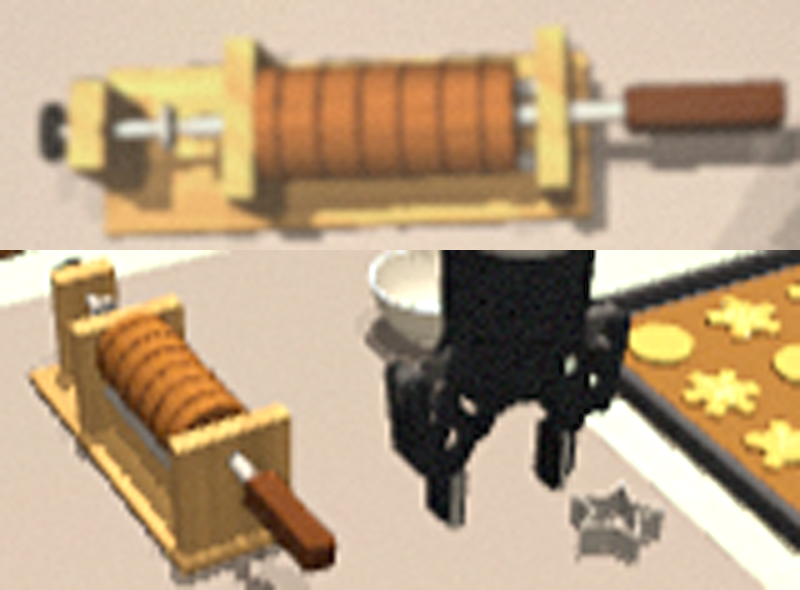

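The axle is through both cheeks and the drum. Its tip is at the screw disc (about 170,128 in the top crop), and the gripper is well clear. I'm handing the job in.

```bash
python3 -c "
from plant import *
print(job_done())"
```

```text
the job is handed in; nothing more can be done
None
```

The axle is threaded through both cheeks and the drum. I pressed it against the end screw at about 8–10 N for about 0.7 s, then released it fully home and handed the job in at about 32 s, with no verdict returned.

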